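Reset a belt take-up strut to its next hole

ROBOT

A 6-joint arm with a two-finger parallel gripper is mounted at the origin on the work surface. World frame = base frame: x ahead of the robot, y to its left, z up, the work surface at z = 0. Lengths are in m, angles in rad, forces in N, time in s.
With the tool pointing down it reaches from about 0.25 to 0.775 m from the base axis. Payload 4 kg.
Tool frame: the origin (TCP) lies midway between the tips of the shut fingers; the grasp point (between the pads) lies 19 mm behind it (arm.tcp_to_grasp is the distance from the TCP to the grasp point, in m); z points along the fingers, y is the direction in which the jaws open and shut (so a half turn about z gives the same grasp; the last joint's range is limited). The gripper opens to 85 mm and grips with 20 to 120 N. Pads are 22 mm wide; open, the fingers measure 114 mm over their backs; the gripper's body (76 mm by 85 mm) begins 54 mm behind the grasp point. The pads swing forward as they close: fully open they stand 13 mm farther back than shut.
Start: joints at [-1.232, 0.087, 1.371, -0, 1.684, -0.103], TCP at [0.235, -0.497, 0.231] pointing down, gripper open.
Joint ranges: [-3.1, 3.1], [-0.76, 2.03], [0.27, 2.55], [-1.08, 4.22], [0.17, 2.65], [-2.57, 2.57]. Speed limits (rad/s): [2.79, 2.79, 3.14, 3.14, 3.14, 3.14].

INTERFACE

Orientations are given as [roll, pitch, yaw] about the fixed x, y, z axes, in that order (R = Rz(yaw) Ry(pitch) Rx(roll)).
In Python, from cell import arm, hand, monitor, get_image, camera_params gives the robot as it stands. The module is installed in compiled form; this text tells all that it offers. Calls block until the motion is done:
- arm.movep(position, orientation): joint-space move of the TCP to a pose.
- arm.move_straight(position, attitude=None, velocity=0.15): straight line of the TCP; attitude=None keeps the orientation; velocity is the mean speed in m/s.
- arm.goto_joints(angles): joint-space move.
- hand.ungrasp() and hand.close(effort=None): open the fingers fully, or close them until they stop; effort is the grip in N (None keeps the last).
- arm.pause(seconds).
- arm.solve_ik(position, orientation): joint angles nearest the present ones, or None.
- monitor.observe(): the state.
- get_image(name): name is "side" or "top" or "wrist"; returns the picture (384x512x3 uint8, blue, green, red); there is no depth.
- camera_params(name): a dict with "K" (3x3 intrinsics, pixels), "world_from_camera" (4x4, takes a point from camera to world coordinates). Camera axes: x right, y up, looking along -z (the intrinsics and any distortion apply to the point x, -y, -z); pixel columns grow to the right and rows downward; lengths in m; the calibration is good to about 2 mm. A picture is of the moment at which its call begins: read the wrist's pose just before it. camera_params takes no time and is no camera call; for the wrist camera it gives the pose at the moment of the call.
A pose or a line that the arm cannot do raises arm.Unreachable and nothing moves.
- arm.hand_in(): hands the job in, once; it reports no verdict.
The state is a dict: "t": time; "joints": joint angles; "qvel": joint speeds; "effort": joint torques, N m; "ee_pos": TCP position; "tool_rot": TCP orientation; "ft_force": force on the tool from outside, world axes, zero at the start; "moment": the same for the moment, N m; "opening": finger opening in m.
Only numpy, scipy, OpenCV 4.12 (cv2) and the standard library are available. Lean on these libraries where they do the work, as an engineer would, in place of code of your own. Each camera call takes 0.05 s, during which the arm holds its last target.

TASK

Lengthen the sprung belt take-up strut on the bench to its next hole: press its button in with a fingertip until the tube jumps off the first hole, then draw the tube out by its end plate just until the button snaps through the next hole, without forcing the button against the edge of a hole. Let go so that the strut holds by itself, and leave the loose parts around it alone.

Things in the scene. Friction and masses are not known exactly. Their poses are not given: they have to be found in the camera images.
- sleeve: Grey square sleeve 50 x 50 x 240 mm, closed at its -y end, held in saddles on a plywood board 160 x 260 x 15 mm; all fixed to the bench. Origin on the bench under its middle; x across, y along it (the tube leaves the mouth at +y, 120 mm from the origin), z up. Its top face is 75 mm above the bench. A spring inside pushes the tube out (+y) with some 5 N at the start.
- rail: The sleeve's top wall, 2 mm thick; axes as the sleeve. Origin: middle of the first hole (19 mm square), in the top face. At the start the tube's sprung steel button, 17 mm wide with a bevelled top, stands 6 mm proud there. Pressed flush (about 2 N, then the fingertip meets the wall) it slips under the wall and the tube jumps out. Over 16 N between button and a hole's edge damages it.
- next (a point): Point on the sleeve's top face 53 mm along +y from the first hole. The next hole (19 mm square) is near it, in an aluminium plate 87 x 40 mm screwed on anywhere within 17 mm either way along y: its true place is not given, feel for it. In a hole the button stands up again and its straight sides stop the tube dead both ways, with 2 mm of play in all.
- tube: Steel inner tube, slides along the sleeve's y only. Origin: on its axis, 50 mm above the bench, under the button; axes as the sleeve. Pressed free, it comes to rest 10 to 24 mm out from the first hole; drawn on past 24 mm, a spring pulls it back (0.2 N per mm past 24) with 1 to 3 N of drag. Let go with no button in a hole, it slides back to under 31 mm within two seconds.
- end_top (a point): Middle of the top edge of the tube's end plate, 122 mm above the bench. The plate is 90 mm wide (x), 10 mm thick (y), 100 mm high and stands square across the tube, 165 mm along +y from the tube's origin: pinch it from above across its thickness. Two lugs stand low on its +y face, 50 mm below this point or lower.
- canister: Loose bystander: grey screw-top canister of bolts, 88 mm across, 119 mm high; origin under its middle.
- bracket: Loose bystander: green cast roller bracket 70 x 100 x 71 mm; origin under its middle.
- wheel_a: Loose bystander: red nylon guide wheel lying flat, 60 mm across, 24 mm high; origin under its middle.
- hub: Loose bystander: chrome tension spring hub standing on end, 56 mm across, 50 mm high; origin under its middle.

How it is judged:
By the outcome, as a careful person would: the job done as asked, in the order asked, and still so for the second after the job is handed in, with the robot touching nothing.
It also fails if it takes over 69 s, if anything falls off the work surface, if the arm or the gripper's body presses on something with over 40 N, if the wrist force passes 120 N, or if a joint passes its speed limit or range.

## Working session

There is one attempt and no reset: what is moved stays moved. The work goes in short steps, each a Python script; the robot and the scene stay as the last script left them, time stands still between calls to the robot, and variables do not carry over. Pictures are saved under pics/ and viewed, and the job is handed in when it is done.

```bash
mkdir -p pics; python3 - <<'E'
from cell import arm,hand,monitor,get_image,camera_params
import cv2
o=monitor.observe();print(o)
for n in("side","top","wrist"):
    p=camera_params(n);print(n,p["K"],p["world_from_camera"],[k for k in p])
    cv2.imwrite(f"pics/{n}0.png",get_image(n))
E
```

```text
{'t': 0.0, 'joints': array([-1.23208680e+00,  8.79533274e-02,  1.37227218e+00, -4.10619298e-05,
        1.68363890e+00, -1.03146397e-01]), 'qvel': array([-0.00022029, -0.00104905,  0.00146721, -0.00031629, -0.0006966 ,
       -0.00226529]), 'effort': array([-5.24914394e-04, -3.51860547e+01, -3.13275397e+01, -2.79656251e-04,
        1.05201581e-02,  8.17976002e-06]), 'ee_pos': array([ 0.23497798, -0.49670652,  0.23013098]), 'tool_rot': array([-3.13932878e+00, -1.93313013e-04,  4.41851127e-01]), 'ft_force': array([0.40680937, 0.19935081, 0.51051591]), 'moment': array([ 0.01195347, -0.01990421, -0.0171787 ]), 'opening': 0.08556392552547065}
side [[484.39541264   0.         251.37350485]
 [  0.         484.39541264 186.75540533]
 [  0.           0.           1.        ]] [[-0.81912163  0.39777989 -0.41329277  0.02201224]
 [-0.57324483 -0.54160316  0.6148629   0.95113081]
 [ 0.02073942  0.74056544  0.67166413  1.12860259]
 [ 0.          0.          0.          1.        ]] ['K', 'world_from_camera']
top [[453.91301607   0.         256.77748641]
 [  0.         453.91301607 189.36051371]
 [  0.           0.           1.        ]] [[ 0.02148346  0.9959612  -0.08717652  0.51508039]
 [-0.99975368  0.0209153  -0.00742558 -0.00201375]
 [-0.00557227  0.08731458  0.9961652   1.55419216]
 [ 0.          0.          0.          1.        ]] ['K', 'world_from_camera']
wrist [[326.66311883   0.         253.94525231]
 [  0.         326.66311883 193.13244618]
 [  0.           0.           1.        ]] [[ 0.42735438  0.86407221  0.26598393  0.30262745]
 [-0.90408036  0.40929637  0.12294381 -0.4642542 ]
 [-0.00263393 -0.29301143  0.95610531  0.37239299]
 [ 0.          0.          0.          1.        ]] ['K', 'world_from_camera']
```

View pics/side0.png

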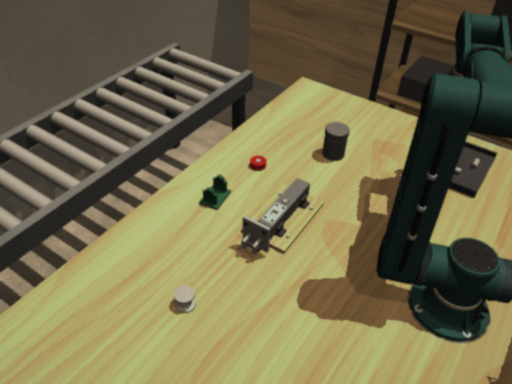

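View pics/top0.png

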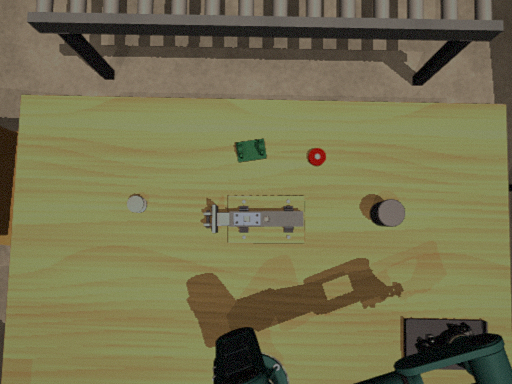

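View pics/wrist0.png

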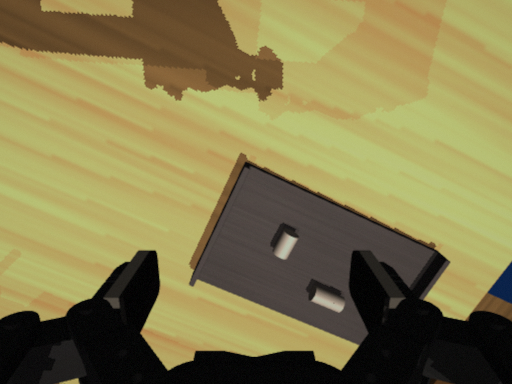

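The side picture shows the strut at about (275,215). The top picture shows it at (212–305, 218), with the end plate at (213,218) and the button at about (267,219). Next I'll zoom in and cast rays.

```bash
cat > h.py <<'E'
from cell import arm,hand,monitor,get_image,camera_params
import cv2,numpy as np
def ray(n,u,v,p=None):
    p=p or camera_params(n);K=p["K"];T=p["world_from_camera"]
    d=np.array([(u-K[0,2])/K[0,0],-(v-K[1,2])/K[1,1],-1.]);return T[:3,3],T[:3,:3]@d
def onz(n,u,v,z,p=None):
    c,d=ray(n,u,v,p);return c+d*(z-c[2])/d[2]
def proj(n,P,p=None):
    p=p or camera_params(n);K=p["K"];T=p["world_from_camera"]
    q=T[:3,:3].T@(np.array(P)-T[:3,3]);return K[0,2]-K[0,0]*q[0]/q[2],K[1,2]+K[1,1]*q[1]/q[2]
E
python3 - <<'E'
from h import *
im=cv2.imread("pics/top0.png")
cv2.imwrite("pics/topz.png",cv2.resize(im[185:255,195:315],None,fx=6.5,fy=6.5,interpolation=cv2.INTER_CUBIC))
for n,u,v,z in [("btn",267,219,.081),("plate",213,218,.122),("sleeve far",302,218,.075),("mouth",229,218,.075)]: print(n,onz("top",u,v,z))
E
```

```text
btn [ 0.54834708 -0.0262076   0.081     ]
plate [0.54693155 0.14465765 0.122     ]
sleeve far [ 0.55415792 -0.14000712  0.075     ]
mouth [0.54908901 0.09738336 0.075     ]
```

View pics/topz.png

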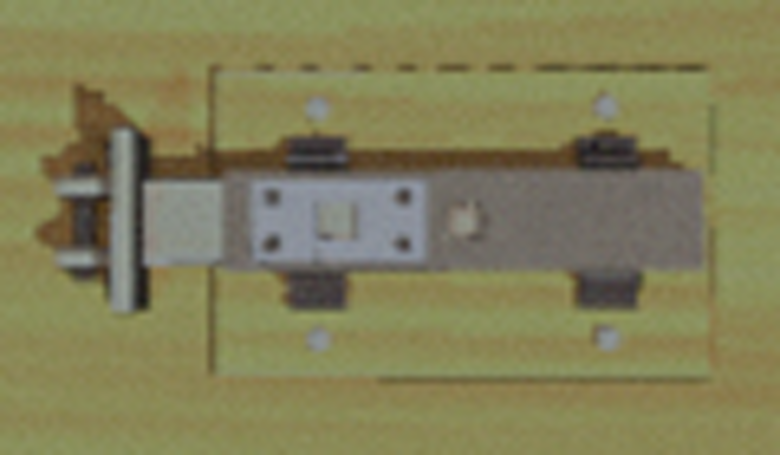

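In the zoomed top view the button is at (463,220), the aluminium plate spans columns 250–428 with its hole at (336,219), and the end plate is at about (124,220). The strut axis runs nearly along world +y. I'll shut the fingers and take a close look with the wrist camera.

```bash
python3 - <<'E'
from h import *
hand.close(20)
arm.movep([0.485,0.0,0.22],[np.pi,0,0])
o=monitor.observe();print(o["t"],o["ee_pos"],o["tool_rot"],o["ft_force"],o["joints"],o["opening"])
p=camera_params("wrist");im=get_image("wrist")
np.savez("w1.npz",**p);cv2.imwrite("pics/w1.png",im)
cv2.imwrite("pics/w1z.png",cv2.resize(im,None,fx=1.5,fy=1.5,interpolation=cv2.INTER_CUBIC))
for P in [(.549,-.026,.081),(.549,.037,.075),(.548,.144,.122)]: print(proj("wrist",P,p))
E
```

```text
2.925 [ 0.48509789 -0.00067719  0.22001061] [ 3.14124051e+00 -9.41382173e-05 -9.76229255e-04] [-0.49048532  0.58657633  0.8329167 ] [-1.18111361e-01 -5.56953353e-02  1.53791644e+00 -3.40058165e-04
  1.65923690e+00  1.45363115e+00] 0.0005736962927866497
(np.float64(285.37848479555873), np.float64(106.39151862205276))
(np.float64(210.61934426783253), np.float64(106.20413588369924))
(np.float64(52.38280612156555), np.float64(110.40487514393901))
```

View pics/w1z.png

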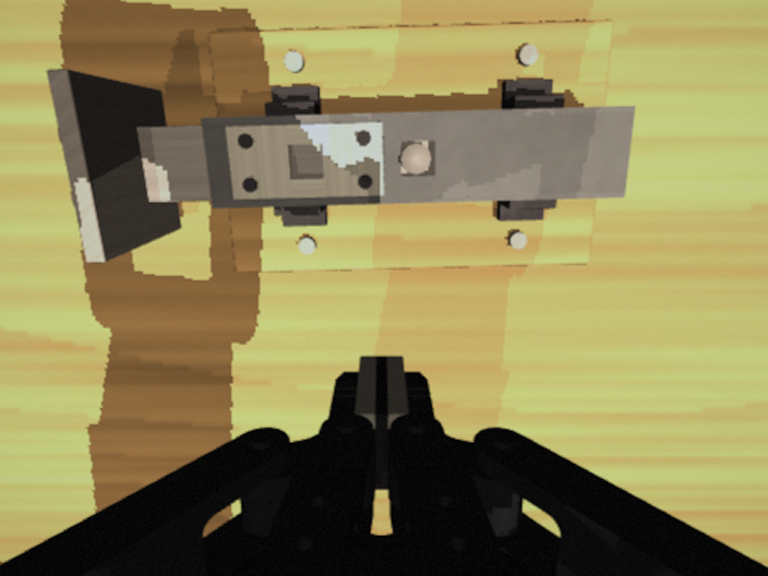

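The zoomed wrist view shows the button at about (415,157) in its hole (417,158), the next hole at (306,161), and the end plate at (65–175, 70–260). I'll zoom more to measure the corners.

```bash
python3 - <<'E'
from h import *
im=cv2.imread("pics/w1.png")
cv2.imwrite("pics/w1a.png",cv2.resize(im[65:145,130:290],None,fx=5,fy=5,interpolation=cv2.INTER_CUBIC))
cv2.imwrite("pics/w1b.png",cv2.resize(im[40:180,25:145],None,fx=4,fy=4,interpolation=cv2.INTER_CUBIC))
E
```

```text
(no output)
```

View pics/w1a.png

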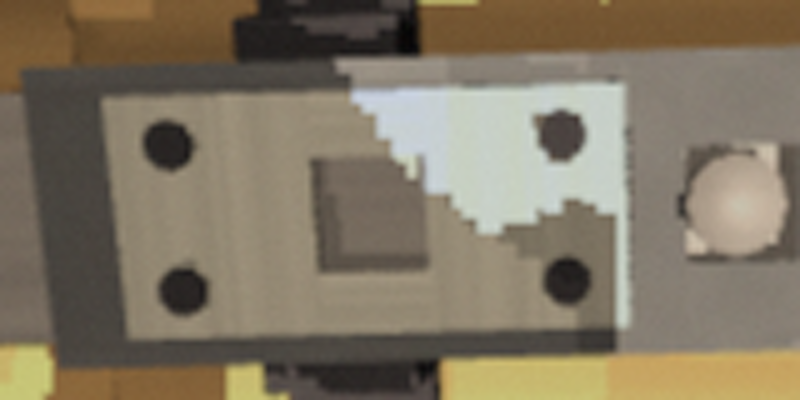

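View pics/w1b.png

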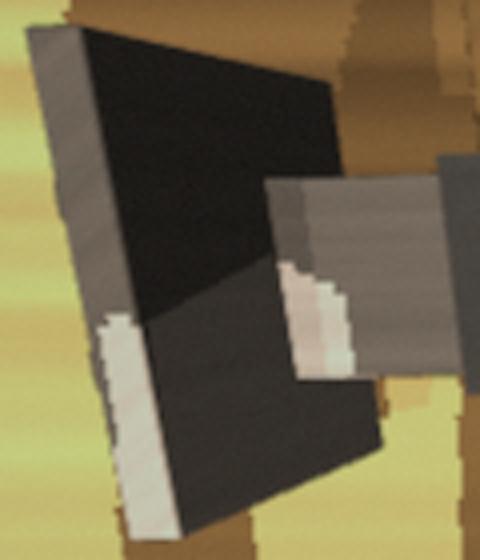

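Measurements from the crops: the button dome is at (738,204), the next hole's centre at (371,213), and the end plate's top-edge corners at (27,28), (82,28), (182,537) and (130,540).

```bash
python3 - <<'E'
from h import *
p=dict(np.load("w1.npz"))
A=lambda u,v,z:onz("wrist",130+(u-2)/5,65+(v-2)/5,z,p)
B=lambda u,v,z:onz("wrist",25+(u-1.5)/4,40+(v-1.5)/4,z,p)
print("btn",A(738,204,.080))
print("hole1 L/R",A(687,205,.075),A(797,203,.075))
nx=[A(312,157,.077),A(425,157,.077),A(430,270,.077),A(320,270,.077)];print("next",np.mean(nx,0),nx[1]-nx[0],nx[3]-nx[0])
print("alu",A(102,97,.077),A(626,84,.077),A(628,328,.077),A(127,338,.077))
print("sleeve L",A(22,72,.075),A(58,367,.075))
c=[B(27,28,.122),B(82,28,.122),B(182,537,.122),B(130,540,.122)];print("plate",*c,np.mean(c,0))
E
```

```text
btn [ 0.54977037 -0.01924452  0.08      ]
hole1 L/R [ 0.54943918 -0.01092495  0.075     ] [ 0.54974526 -0.02960788  0.075     ]
next [0.54809553 0.0424137  0.077     ] [-2.25691557e-05 -1.89111538e-02  0.00000000e+00] [-0.0184876  -0.00031489  0.        ]
alu [0.56691825 0.0862363  0.077     ] [ 5.68853265e-01 -5.62127096e-04  7.70000000e-02] [ 0.52902326 -0.00089004  0.077     ] [0.52742072 0.08565199 0.077     ]
sleeve L [0.57092342 0.09975527 0.075     ] [0.52219187 0.09876798 0.075     ]
plate [0.5898548  0.15057607 0.122     ] [0.58984374 0.14128132 0.122     ] [0.50146076 0.1390771  0.122     ] [0.50089019 0.14900033 0.122     ] [0.54551237 0.14498371 0.122     ]
```

Hole size 18.9 mm, aluminium plate 87 × 40 and button-to-plate 165 mm all agree with the given sizes. Strut yaw is about +0.02 and the next hole sits about 62.5 mm from the first, within 36–70. Now I'll press the button.

```bash
python3 - <<'E'
from h import *
R=[np.pi,0,.02]
x,y=.5496,-.0215
arm.movep([x,y,.10],R)
arm.pause(.3);b=np.mean([monitor.observe()["ft_force"] for _ in range(3)],0)
z=.084
arm.move_straight([x,y,z],R,velocity=.04)
while z>.0722:
    z-=.0007
    arm.move_straight([x,y,z],R,velocity=.008)
    o=monitor.observe();f=o["ft_force"]-b
    print(round(o["t"],2),round(z,4),np.round(o["ee_pos"]*1000,1),np.round(f,2))
    if f[2]>7:break
arm.move_straight([x,y,.11],R,velocity=.1)
arm.movep([.485,.0,.22],R)
o=monitor.observe();print(o["t"],o["ee_pos"])
p=camera_params("wrist");im=get_image("wrist")
np.savez("w2.npz",**p);cv2.imwrite("pics/w2.png",im)
cv2.imwrite("pics/w2z.png",cv2.resize(im[20:200],None,fx=1.5,fy=1.5,interpolation=cv2.INTER_CUBIC))
E
```

```text
4.68 0.0833 [549.7 -21.5  83.5] [1.25 0.94 0.51]
4.93 0.0826 [549.6 -21.5  82.6] [ 0.01 -0.59 -0.1 ]
5.18 0.0819 [549.5 -21.5  81.8] [-0.19 -0.94 -0.53]
5.43 0.0812 [549.6 -21.5  81.2] [-0.27  0.06  1.21]
5.68 0.0805 [549.7 -21.5  80.7] [ 1.09 -0.47  1.21]
5.93 0.0798 [549.8 -21.5  80. ] [ 0.17 -0.53  1.78]
6.18 0.0791 [549.8 -21.5  79.2] [-0.46 -0.56  2.82]
6.43 0.0784 [549.8 -21.5  78.4] [ 0.69 -0.59  1.46]
6.68 0.0777 [549.7 -21.5  77.7] [ 0.65 -0.63  1.06]
6.93 0.077 [549.6 -21.5  76.9] [-0.3   0.05  1.53]
7.18 0.0763 [549.5 -21.4  76.2] [1.36 0.05 2.02]
7.43 0.0756 [549.  -21.5  74.9] [ 0.72 -0.68  0.35]
7.68 0.0749 [549.4 -21.5  74.6] [ 0.65 -0.09 -0.23]
7.93 0.0742 [549.6 -21.5  74.1] [-0.11 -0.85 -0.05]
8.18 0.0735 [549.8 -21.5  73.7] [ 1.06 -1.24  0.51]
8.43 0.0728 [550.  -21.5  73.3] [-0.67 -0.51  2.47]
8.68 0.0721 [550.  -21.6  73.2] [-0.71 -0.14  5.64]
9.7917 [4.84754111e-01 3.10395246e-05 2.19335815e-01]
```

View pics/w2z.png

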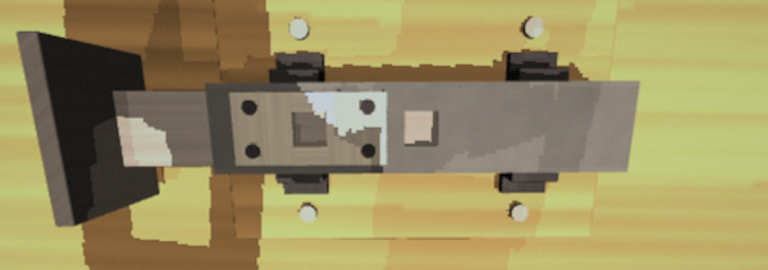

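The button is gone from the first hole, where only flat tube shows at (420,128), and the plate has moved out, so the tube jumped free. Its top edge now has corners (18,32), (40,30), (75,224) and (57,226). I'll measure it and grasp.

```bash
python3 - <<'E'
from h import *
im=cv2.imread("pics/w2.png")
cv2.imwrite("pics/w2b.png",cv2.resize(im[30:180,0:120],None,fx=4,fy=4,interpolation=cv2.INTER_CUBIC))
E
```

```text
(no output)
```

View pics/w2b.png

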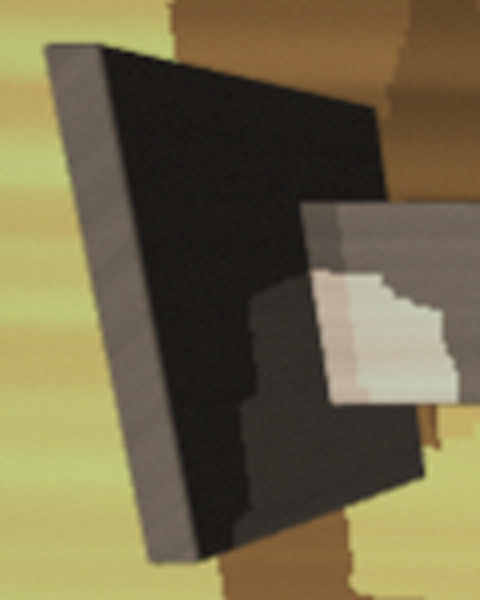

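The end plate's top-edge corners in this crop are (45,45), (100,45), (200,558) and (150,562).

```bash
python3 - <<'E'
from h import *
p=dict(np.load("w2.npz"))
B=lambda u,v:onz("wrist",(u-1.5)/4,30+(v-1.5)/4,.122,p)
c=[B(45,45),B(100,45),B(200,558),B(150,562)];m=np.mean(c,0);print(np.round(c,4),m,"travel",m[1]-.1450)
assert .152<m[1]<.172 and abs(m[0]-.546)<.004
R=[np.pi,0,.02]
hand.ungrasp()
arm.movep([m[0],m[1],.19],R)
arm.move_straight([m[0],m[1],.093],R,velocity=.1)
o=monitor.observe();print(o["t"],o["ee_pos"],o["ft_force"])
b=o["ft_force"]
hand.close(30)
o=monitor.observe();print(o["t"],o["ee_pos"],o["ft_force"]-b,o["opening"])
p=camera_params("wrist");im=get_image("wrist")
np.savez("w3.npz",**p);cv2.imwrite("pics/w3.png",im)
cv2.imwrite("pics/w3z.png",cv2.resize(im,None,fx=1.5,fy=1.5))
np.save("b.npy",b)
E
```

```text
[[0.5895 0.1662 0.122 ]
 [0.5897 0.157  0.122 ]
 [0.5017 0.1546 0.122 ]
 [0.5007 0.1641 0.122 ]] [0.5453987  0.16048507 0.122     ] travel 0.015485065621343636
12.475 [0.54604984 0.16057289 0.09397684] [ 0.63231464 -0.17942993 -0.30172749]
13.15 [0.54541391 0.16053279 0.0931158 ] [-0.65779326 -0.41078181  1.69446024] 0.009827445976347802
```

View pics/w3z.png

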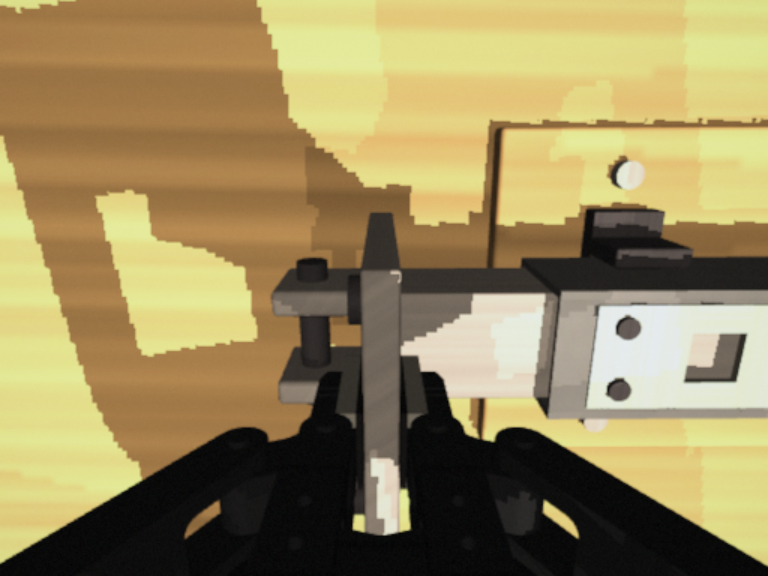

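The plate is gripped, with the opening at 9.8 mm and the plate between the pads at (380,400). The next hole is visible at (715,358). I'll draw it out, fast at first and then in 0.4 mm steps while watching the force.

```bash
cat > draw.py <<'E'
from h import *
b=np.load("b.npy")
R=[np.pi,0,.02];d=np.array([-np.sin(.02),np.cos(.02),0])
p0=np.array([.5454,.16053,.0931])
def F():
    l=[]
    for _ in range(4): arm.pause(.03);l.append(monitor.observe()["ft_force"]-b)
    return np.mean(l,0)
def trav(): return float((monitor.observe()["ee_pos"]-p0)@d)+.0155
E
python3 - <<'E'
from draw import *
arm.move_straight(p0+d*.020,R,velocity=.05);print(trav(),F())
s=.0400
arm.move_straight(p0+d*s,R,velocity=.05);print(trav(),F())
h=[]
while s<.0515:
    s+=.0004
    arm.move_straight(p0+d*s,R,velocity=.01)
    f=F();h.append(f[1]);print(round(monitor.observe()["t"],2),round(1000*(s+.0155),1),round(trav()*1000,2),np.round(f,1))
    if len(h)>4 and f[1]<np.median(h[:5])-3.5: print("stop");break
p=camera_params("wrist");im=get_image("wrist")
np.savez("w4.npz",**p);cv2.imwrite("pics/w4.png",im)
cv2.imwrite("pics/w4z.png",cv2.resize(im[:, 200:],None,fx=1.5,fy=1.5))
print(monitor.observe()["opening"],s)
E
```

```text
0.03484335920935708 [-1.96470197 -3.55747996  2.38242934]
0.054047961374856554 [-2.71520955 -7.16668034  2.72450409]
14.95 55.9 54.31 [-2.6 -7.6  2.7]
15.33 56.3 54.63 [-2.8 -7.4  3. ]
15.72 56.7 55.0 [-2.1 -7.3  3.1]
16.1 57.1 55.36 [-2.6 -7.7  3.3]
16.48 57.5 55.76 [-2.6 -8.1  3.2]
16.87 57.9 56.12 [-2.1 -8.1  3. ]
17.25 58.3 56.48 [-2.2 -8.6  3.4]
17.63 58.7 57.18 [-2.7 -7.   2.9]
18.02 59.1 57.59 [-2.2 -7.1  3.7]
18.4 59.5 57.95 [-2.7 -7.8  2.6]
18.78 59.9 58.29 [-2.4 -7.9  2.8]
19.17 60.3 58.69 [-2.4 -7.6  3.3]
19.55 60.7 59.06 [-2.6 -7.3  3.1]
19.93 61.1 59.43 [-2.3 -7.7  3.1]
20.32 61.5 59.75 [-2.2 -7.5  3.2]
20.7 61.9 60.14 [-2.6 -8.1  3. ]
21.08 62.3 60.81 [-2.3 -7.2  3.2]
21.47 62.7 60.91 [-2.2 -7.9  2.8]
21.85 63.1 61.16 [-2.3 -8.3  3.4]
22.23 63.5 61.5 [-2.7 -8.8  3.2]
22.62 63.9 61.86 [-2.1 -8.5  3.3]
23.0 64.3 62.23 [-2.1 -8.8  3.7]
23.38 64.7 62.6 [-2.6 -8.6  3.5]
23.77 65.1 62.83 [-2.3 -9.   2.9]
24.15 65.5 62.85 [ -3.1 -10.4   3.1]
24.53 65.9 62.89 [ -2.9 -11.8   3.9]
stop
0.009702295820385521 0.05039999999999994
```

View pics/w4z.png

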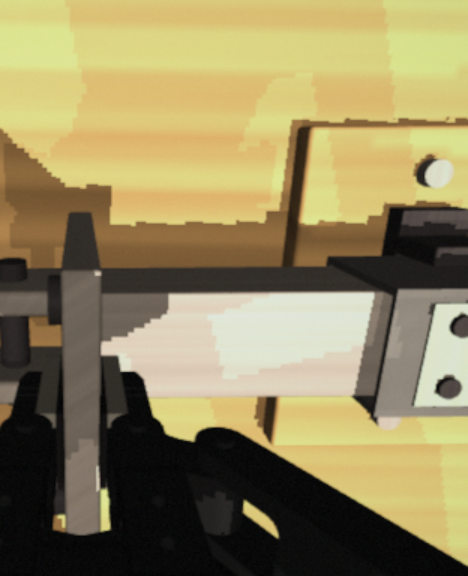

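The tube came to a hard stop at 62.85 mm, with only about 3–4 N of extra force, which is where the hole was seen. The hole is off this view. I'll ease back until the spring load is carried by the button, then let go.

```bash
python3 - <<'E'
from draw import *
s=.0504
for i in range(12):
    s-=.0006
    arm.move_straight(p0+d*s,R,velocity=.015)
    f=F();print(round(1000*(s+.0155),1),round(trav()*1000,2),np.round(f,1))
    if f[1]>-1.5 or trav()<.0585:break
p=camera_params("wrist");cv2.imwrite("pics/w5.png",get_image("wrist"))
print(monitor.observe()["t"])
E
```

```text
65.3 62.84 [-2.9 -9.8  2.8]
64.7 62.79 [-2.9 -8.3  3. ]
64.1 62.6 [-2.9 -7.6  3.1]
63.5 62.13 [-2.3 -6.9  2.7]
62.9 61.62 [-2.7 -6.8  3.1]
62.3 61.09 [-2.6 -6.8  3. ]
61.7 60.75 [-2.7 -5.2  2.6]
61.1 60.74 [-2.6 -4.8  3. ]
60.5 60.71 [-2.6 -2.6  2.3]
59.9 60.66 [-3.8  0.8  2.8]
28.4667
```

The tube is locked both ways, stopping at 60.75 and 62.85 mm. That 2.1 mm of play matches the stated 2 mm. Now I'll release, retreat and look.

```bash
python3 - <<'E'
from draw import *
hand.ungrasp()
e=monitor.observe()["ee_pos"]
arm.move_straight([e[0],e[1],.20],R,velocity=.12)
arm.movep([.485,.05,.22],R)
arm.pause(2)
o=monitor.observe();print(o["t"],o["ee_pos"])
p=camera_params("wrist");im=get_image("wrist");np.savez("w6.npz",**p)
cv2.imwrite("pics/w6z.png",cv2.resize(im,None,fx=1.5,fy=1.5,interpolation=cv2.INTER_CUBIC))
cv2.imwrite("pics/side6.png",get_image("side"))
E
```

```text
32.9333 [0.48500482 0.05002108 0.22000621]
```

View pics/w6z.png

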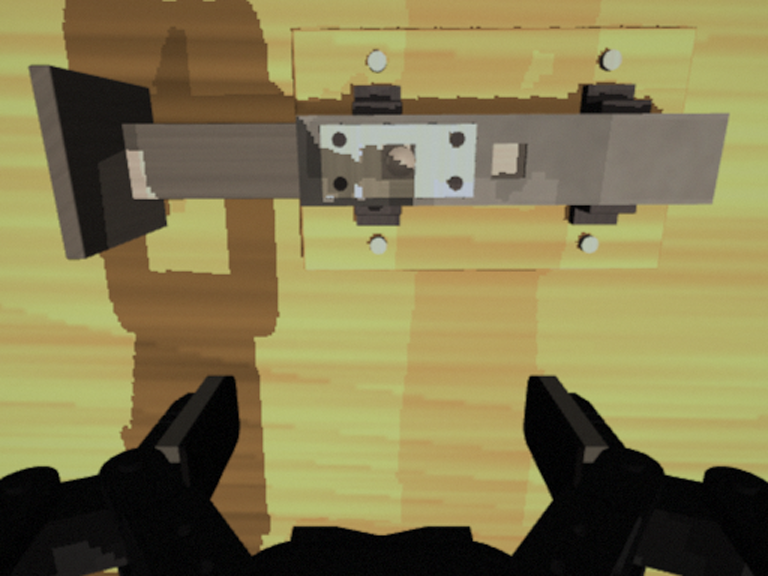

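View pics/side6.png

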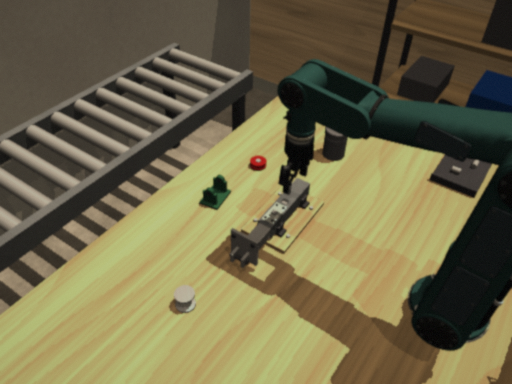

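The wrist view shows the button standing in the next hole at (401,157), and the plate at (40–165, 65–260) has stayed out two seconds after release. In the side view all the loose parts are where they were and the gripper is clear.

```bash
python3 - <<'E'
from h import *
arm.hand_in()
E
```

```text
the job is handed in; nothing more can be done
```

The strut is now one hole longer and holds by itself. I handed the job in at about 33 s, against the 69 s limit.

- **Pressing the button:** the force stayed near 3 N until the button slipped under the wall and the tube jumped about 15.5 mm. I kept going until the fingertip met the wall, at 5.6 N.
- **Drawing the tube out:** I pinched the end plate and pulled. The last part was in 0.4 mm steps, until the button stopped dead at 62.85 mm of travel. The extra pull on the hole's edge was about 3–4 N, well under the 16 N limit.
- **Checking the lock:** easing back, the tube stopped again at 60.75 mm. That is 2.1 mm of play, against the 2 mm stated.
- **After release:** more than two seconds later the wrist picture showed the button standing in the next hole and the end plate still out. In the side picture the loose parts had not moved and the gripper was clear.

No check failed. There was one small disagreement: the fingertip met the wall at a tool reading of about 73 mm above the bench, where the top face should be 75 mm. That is roughly the calibration tolerance.

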